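Put the table seasonings back in its holders

TASK

Put the table seasoning set that is standing about in front of you back in its holders: stand the tall oil bottle squarely in the square terracotta tray, the wooden pepper mill in the round dark-wood dish and the salt shaker in the small steel cup, and lay the lemon lengthways in the long blue dish. Set each one down gently on the floor of its holder instead of dropping it in, keep the bottle, mill and shaker upright all the while, and leave the garlic bulb where it is. The spare bottle, mill and shaker in the far left corner are no part of this.

Things in the scene. Friction and masses are not known exactly. Their poses are not given: they have to be found in the camera images.
- oil_bottle: Tall square glass oil bottle, pale label, dark red cap; 264 mm tall, body 58 to 60 mm square with rounded corners, tapering above 165 mm to a 27 mm neck. The round cap, 32 mm across, spans 236 to 263 mm above the underside: grip it there from above. 0.28 to 0.52 kg. Origin: centre of the underside, z up, x and y square to the flat sides. (Another, in the far left corner, is decor.)
- pepper_mill: Turned wooden pepper mill with a round head and a small metal knob, 58 mm in diameter at the foot, 170 mm tall with the knob; the head is a ball-like part 48 mm across, widest 141 mm above the underside: grip it there, firmly, or it swings. Origin at the centre of the underside, z up. Stands upright on the worktop. (Another one, in the far left corner out of reach, is decor.)
- salt_shaker: Salt shaker, clear glass with a grey domed metal top, round, 44 mm in diameter up to 70 mm, top narrowing to 34 mm, 90 mm tall. Origin at the centre of the underside, z up. Stands upright on the worktop. (Another one, in the far left corner out of reach, is decor.)
- lemon: Whole yellow lemon, 77 mm long, 51 mm across, 52 mm high as it lies. Its long axis is its own x axis. Origin at the underside of the lemon as it lies at the start (below its centre). It lies on the worktop.
- lemon_center (a point): The centre of the lemon, 26 mm above its origin.
- oil_tray: Square terracotta-coloured drip tray for the oil bottle, fixed to the worktop: 90 x 90 mm outside, 18 mm high, inside 72 x 72 mm, walls 9 mm, inner floor 5 mm above the worktop. Origin at the centre of its underside; x and y along its sides.
- mill_dish: Round dark-wood dish for the pepper mill (it catches the grounds), fixed to the worktop: 88 mm outside diameter, 18 mm high, inside about 72 mm diameter, inner floor 6 mm above the worktop. Origin at the centre of its underside.
- salt_cup: Small round steel cup for the salt shaker, fixed to the worktop: 62 mm outside diameter, 22 mm high, inside 54 mm diameter, inner floor 4 mm above the worktop. Origin at the centre of its underside.
- lemon_dish: Long blue ceramic dish with round ends for the lemon, fixed to the worktop: 102 x 72 mm outside, rim 17 mm above the worktop, inside 92 x 62 mm, inner floor 4 mm above the worktop. Origin at the centre of its underside; x along its length.
- garlic: Garlic bulb, 56 mm across and 56 mm high, loose on the worktop between the other things; it is to stay there. Origin at the centre of its underside.

How it is judged:
By the outcome, as a careful person would: the job done as asked, in the order asked, and still so for the second after the job is handed in, with the robot touching nothing.
It also fails if it takes over 144 s, if anything falls off the work surface, if the arm or the gripper's body presses on something with over 40 N, if the wrist force passes 120 N, or if a joint passes its speed limit or range.

ROBOT

A 6-joint arm with a two-finger parallel gripper is mounted at the origin on a cart in front of the work surface, level with it; the furniture and walls round the work are solid. World frame = base frame: x ahead of the robot, y to its left, z up, the work surface at z = 0. Lengths are in m, angles in rad, forces in N, time in s.
With the tool pointing down it reaches from about 0.3 to 0.775 m from the base axis. Payload 14.6 kg.
Tool frame: the origin (TCP) lies between the finger pads; the fingertips stand ctrl.tip_extent ahead of it and the grasp point (between the pads) lies 3 mm ahead of it (ctrl.tip_extent is the distance from the TCP to the fingertips, in m); z points along the fingers, y is the line along which they close (so a half turn about z gives the same grasp; the last joint's range is limited). The gripper opens to 94 mm and grips with 3 to 60 N. Pads are 16 mm wide; open, the fingers measure 119 mm over their backs; the gripper's body (75 mm by 177 mm) begins 78 mm behind the grasp point.
Start: joints at [-1.416, 0.3, 1.521, -0, 1.321, -0.067], TCP at [0.121, -0.537, 0.189] pointing down, gripper open.
Joint ranges: [-3.03, 3.03], [-0.79, 2.21], [0.23, 2.52], [-1.04, 4.18], [0, 3.07], [-2.55, 2.55]. Speed limits (rad/s): [2.22, 2.22, 2.57, 3.14, 3.14, 3.14].

INTERFACE

Orientations are given as [roll, pitch, yaw] about the fixed x, y, z axes, in that order (R = Rz(yaw) Ry(pitch) Rx(roll)).
In Python, from station import ctrl, eyes gives the robot as it stands. The module is installed in compiled form; this text tells all that it offers.
- The arm moves only by the tool inch_along, called after "Request:" as name(argument=value, ...) on one line, values as JSON. Schema: {"type":"object","properties":{"deltas":{"type":"array","items":{"type":"number"},"minItems":6,"maxItems":60},"aperture":{"type":"number"},"clamp_n":{"type":"number"},"only":{"type":"string"},"quiet":{"type":"boolean"},"lines":{"type":"string"}},"required":["deltas"],"additionalProperties":false}. deltas is one flat list of numbers that holds 1 to 10 rows one after another, with no inner brackets; each row has 6 numbers: dx, dy, dz in m, then a rotation vector rx, ry, rz in rad; each row shifts and turns the commanded pose from where the row before left it, along the tool's axes as they then stand; what a row does not reach is not made up. A row lasts 1/10 s, in which the tool goes at most 0.05 m and 0.15 rad, less where a joint would pass 70% of its speed; a pose out of reach is approached as far as the arm can. aperture is the finger opening in m, set as the call begins (left out keeps the last). The fingers move at their own pace and stop on an object; clamp_n is the grip in N (left out, the last holds). Time passes only in rows, so rows that do not move let the fingers close. The tool returns the time, the measured TCP pose, the force, the opening and the grip force at its end. only (a regular expression) keeps the lines of the reply that match it, lines (a string "A,B") keeps lines A to B, and quiet returns only ok. Input that does not fit is refused with a message, and nothing moves.
- ctrl.get_obs(): the state, without advancing time (a new reading comes with each control period).
- eyes.camera(name): name is "scene" or "top" or "wrist"; returns a dict with "pixels" (420x560x3 uint8, blue, green, red), "fx", "fy", "cx", "cy" (pixels), "k1" (the pictures are not rectified: a ray, as slopes to the right and down, at radius r is drawn at 1 + k1 r^2 times it, then the intrinsics apply), "extrinsics" (4x4, takes a point from camera to world coordinates). Camera axes: x right, y up, looking along -z (the intrinsics and any distortion apply to the point x, -y, -z); pixel columns grow to the right and rows downward; lengths in m; the calibration is good to about 2 mm. A picture is of the moment at which its call begins. There is no depth.
- ctrl.hand_in(): hands the job in; it is judged then, once.
The state is a dict: "time_s": time; "qpos": joint angles; "joint_vel": joint speeds; "tau": joint torques, N m; "ee_pos": TCP position; "eef_rot": TCP orientation; "force": force on the tool from outside, world axes, zero at the start; "moment": the same for the moment, N m; "grip_width": finger opening in m; "grip_force": force on a finger pad.
Only numpy, scipy, OpenCV 4.12 (cv2) and the standard library are available. Lean on these libraries where they do the work, as an engineer would, in place of code of your own. Each camera call takes 0.05 s, during which the arm holds its last target. There are 200 camera calls.

## Working session

There is one attempt and no reset: what is moved stays moved. The work goes in short steps, Python scripts to look and compute and a tool call to move; the robot and the scene stay as the last step left them, time stands still between calls to the robot, and variables do not carry over. Pictures are saved under pics/ and viewed, at most 14 in all, crops included, and the job is handed in when it is done.

```bash
mkdir -p pics; cat > h.py <<'E'
import numpy as np, cv2, json
from station import ctrl, eyes
def snap(n, f):
    c=eyes.camera(n); im=np.array(c.pop("pixels")); cv2.imwrite(f"pics/{f}.png",im)
    json.dump({k:np.array(v).tolist() for k,v in c.items()},open(f"pics/{f}.json","w")); return im
def load(f): return json.load(open(f"pics/{f}.json"))
def ray(c,u,v):
    K=np.array([[c["fx"],0,c["cx"]],[0,c["fy"],c["cy"]],[0,0,1.]])
    p=cv2.undistortPoints(np.array([[[u,v]]],float),K,np.array([c["k1"],0,0,0.]))[0,0]
    E=np.array(c["extrinsics"]); return E[:3,3],E[:3,:3]@np.array([p[0],-p[1],-1.])
def at(c,u,v,z):
    o,d=ray(c,u,v); return o+d*(z-o[2])/d[2]
def proj(c,P):
    E=np.array(c["extrinsics"]); q=E[:3,:3].T@(np.array(P,float)-E[:3,3]); x,y=q[0]/-q[2],-q[1]/-q[2]
    s=1+c["k1"]*(x*x+y*y); return np.array([c["fx"]*x*s+c["cx"],c["fy"]*y*s+c["cy"]])
def tri(*obs):
    A=np.zeros((3,3));b=np.zeros(3)
    for c,u,v in obs:
        o,d=ray(c,u,v); d=d/np.linalg.norm(d); M=np.eye(3)-np.outer(d,d); A+=M;b+=M@o
    P=np.linalg.solve(A,b); return P,[np.round(proj(c,P)-[u,v],1) for c,u,v in obs]
E
python3 - <<'E'
from h import *
for n in("scene","top","wrist"):
    snap(n,n+"0"); c=load(n+"0"); print(n,c["fx"],c["cx"],c["cy"],c["k1"],np.round(c["extrinsics"],3).tolist())
print(ctrl.tip_extent, ctrl.get_obs())
E
```

```text
scene 399.9149188399926 286.91180852766456 213.96969878093398 -0.06805589181617684 [[-0.84, 0.408, -0.359, 0.196], [-0.543, -0.607, 0.58, 0.57], [0.019, 0.682, 0.731, 0.731], [0.0, 0.0, 0.0, 1.0]]
top 450.31969293086433 282.1573777035773 206.3819688174342 -0.05589820155823813 [[0.026, 0.984, -0.176, 0.361], [-1.0, 0.025, -0.006, -0.001], [-0.002, 0.176, 0.984, 1.064], [0.0, 0.0, 0.0, 1.0]]
wrist 291.8702380370921 277.92390777320537 209.58539985209825 -0.03845514743750117 [[0.219, 0.941, 0.258, 0.196], [-0.976, 0.211, 0.057, -0.521], [-0.001, -0.264, 0.965, 0.385], [0.0, 0.0, 0.0, 1.0]]
0.022 {'time_s': 0.15, 'qpos': array([-1.41563710e+00,  3.00299362e-01,  1.52138026e+00, -1.11188155e-05,
        1.32070834e+00, -6.66356560e-02]), 'joint_vel': array([-2.56289418e-04, -4.34695187e-04, -2.36798609e-03,  9.65109418e-06,
       -2.06873597e-04,  8.81267834e-05]), 'tau': array([ 6.23657088e-04, -5.31958902e+01, -3.52820349e+01,  7.08356383e-02,
        2.36149086e-02, -7.21738343e-05]), 'ee_pos': array([ 0.12093476, -0.53634301,  0.18816551]), 'eef_rot': array([-3.14079840e+00, -4.22094059e-05,  2.21797625e-01]), 'force': array([-0.23294419, -0.55048291,  0.14448143]), 'moment': array([0.01755329, 0.01088721, 0.00068435]), 'grip_force': 0.0, 'grip_width': 0.0938047891353254}
```

View pics/scene0.png

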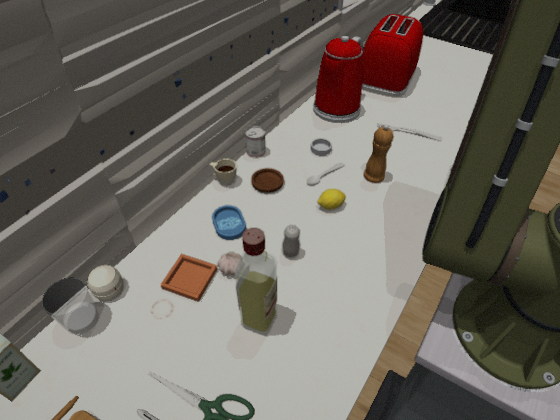

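View pics/top0.png

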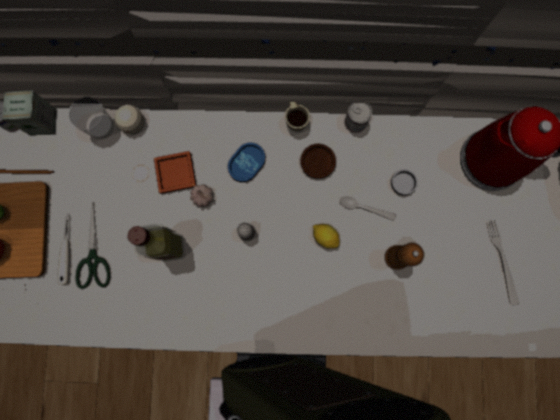

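The scene picture shows the bottle cap at about (254,240), tray (190,277), blue dish (229,222), mill dish (267,180), cup (321,147), shaker (291,240), lemon (331,199) and mill head (383,138). In the top view they are at: cap (139,236), tray (175,172), blue dish (247,162), mill dish (318,161), cup (403,183), shaker (247,232), lemon (326,236) and mill head (413,254). I'll enlarge both for precise pixels.

```bash
cat > crop.py <<'E'
import cv2,sys
f,x0,y0,x1,y1,s,o=sys.argv[1],*map(float,sys.argv[2:7]),sys.argv[7]
x0,y0,x1,y1=map(int,(x0,y0,x1,y1))
im=cv2.imread(f"pics/{f}.png")[y0:y1,x0:x1]; im=cv2.convertScaleAbs(cv2.resize(im,None,fx=s,fy=s,interpolation=cv2.INTER_CUBIC),alpha=1.5 if 'top' in f else 1)
for x in range((x0//20+1)*20,x1,20):
    cv2.line(im,(int((x-x0+.5)*s),0),(int((x-x0+.5)*s),im.shape[0]),(0,200,0) if x%100 else (0,0,255),1); cv2.putText(im,str(x),(int((x-x0)*s),10),0,.35,(255,0,255))
for y in range((y0//20+1)*20,y1,20):
    cv2.line(im,(0,int((y-y0+.5)*s)),(im.shape[1],int((y-y0+.5)*s)),(0,200,0) if y%100 else (0,0,255),1); cv2.putText(im,str(y),(0,int((y-y0)*s)),0,.35,(255,0,255))
cv2.imwrite(f"pics/{o}.png",im); print(im.shape)
E
python3 crop.py top0 120 138 440 278 2.5 topc; python3 crop.py scene0 155 115 410 340 2.6 scenec
```

```text
(350, 800, 3)
(585, 663, 3)
```

View pics/topc.png

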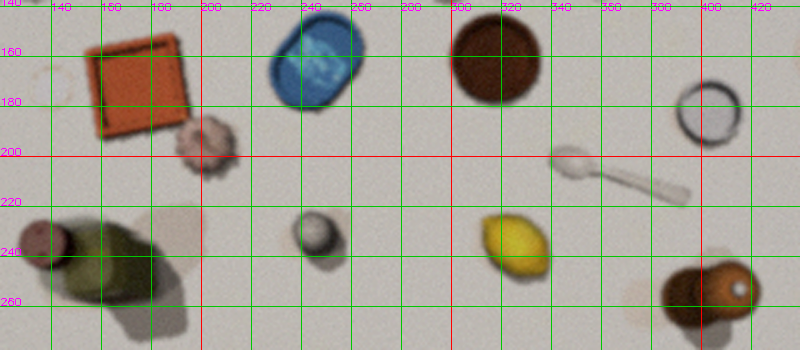

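View pics/scenec.png

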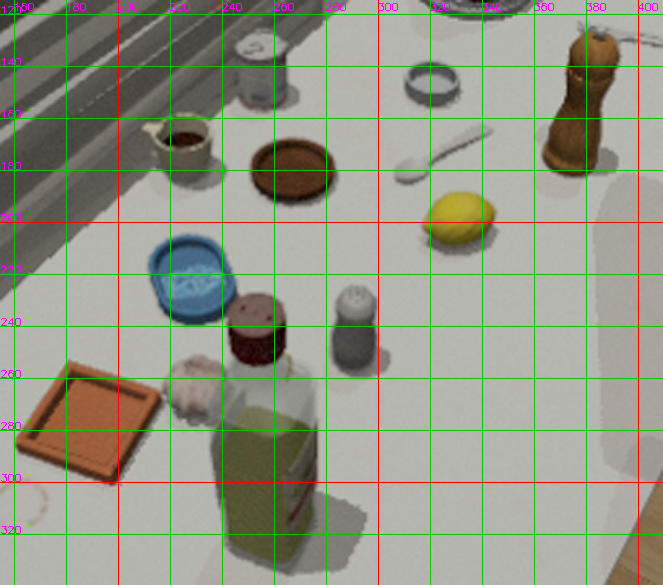

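```bash
cat > m1.py <<'E'
from h import *
t,s=load("top0"),load("scene0")
T=lambda x,y:(t,120+x/2.5-.3,138+y/2.5-.3)
S=lambda x,y:(s,155+x/2.6-.3,115+y/2.6-.3)
for n,a,b,z in [("tray1",(84,50),(68,361),0),("tray2",(177,33),(17,440),0),("tray_a",(84,50),(17,440),.018),("b",(177,33),(68,361),.018),("c",(192,121),(162,400),.018),("d",(100,140),(113,475),.018),
 ("milldish",(495,58),(292.5,168),.018),("cup",(709,114),(432,82),.022),("blue",(317,61),(192,277),.017),("shaker",(315,232),(356,290),.09),("lemon",(516,247),(459,218),.026),("knob",(740,289),(597,28),.17),("head",(733,290),(595,52),.141),("cap",(45,243),(257,312),.263),("garlic",(206,147),(196,390),.028)]:
    P,r=tri(T(*a),S(*b)); print(n,np.round(P,4),[x.tolist() for x in r], "top@z",np.round(at(*T(*a),z)[:2],4),"sc@z",np.round(at(*S(*b),z)[:2],4))
for p in [(227,548),(285,573),(312,545)]: print("bot",np.round(at(*S(*p),0)[:2],4))
E
python3 m1.py
```

```text
tray1 [0.622  0.2855 0.1153] [[2.1, 4.3], [-5.1, -1.7]] top@z [0.6645 0.3264] sc@z [0.6888 0.2292]
tray2 [ 0.7305  0.2682 -0.1172] [[-2.2, -3.9], [4.9, 1.2]] top@z [0.6839 0.2354] sc@z [0.6674 0.3136]
tray_a [0.6581 0.3202 0.0172] [[0.3, 0.6], [-0.8, -0.2]] top@z [0.6594 0.3208] sc@z [0.6558 0.3199]
b [0.6815 0.2336 0.0098] [[-0.1, -0.2], [0.3, 0.1]] top@z [0.6784 0.2314] sc@z [0.6767 0.2376]
c [ 0.5951  0.215  -0.0012] [[0.1, 0.3], [-0.4, -0.1]] top@z [0.5916 0.2115] sc@z [0.5837 0.2241]
d [0.5718 0.2996 0.0141] [[-0.0, -0.0], [0.1, 0.0]] top@z [0.5709 0.2985] sc@z [0.5699 0.3011]
milldish [ 0.6621 -0.0771  0.0119] [[0.1, 0.3], [-0.3, -0.1]] top@z [ 0.661  -0.0764] sc@z [ 0.6574 -0.0718]
cup [ 0.6128 -0.2831  0.0128] [[-0.0, -0.1], [0.1, 0.0]] top@z [ 0.6102 -0.2808] sc@z [ 0.6078 -0.2721]
blue [0.6562 0.0953 0.0072] [[0.1, 0.2], [-0.2, -0.1]] top@z [0.6539 0.0947] sc@z [0.6495 0.1016]
shaker [0.4816 0.0844 0.0884] [[-0.3, -0.8], [0.9, 0.2]] top@z [0.4796 0.0836] sc@z [0.4828 0.0861]
lemon [ 0.4787 -0.0975  0.024 ] [[-0.0, -0.1], [0.1, 0.0]] top@z [ 0.4782 -0.0975] sc@z [ 0.4783 -0.0956]
knob [ 0.4341 -0.2635  0.1666] [[-0.2, -0.6], [0.5, 0.1]] top@z [ 0.4327 -0.2628] sc@z [ 0.4339 -0.2582]
head [ 0.4337 -0.2667  0.1376] [[0.1, 0.3], [-0.3, -0.1]] top@z [ 0.434  -0.2655] sc@z [ 0.4317 -0.2621]
cap [0.4451 0.263  0.262 ] [[0.1, 0.1], [-0.2, -0.0]] top@z [0.4453 0.2628] sc@z [0.4444 0.2635]
garlic [0.5683 0.1978 0.0135] [[-0.1, -0.3], [0.3, 0.1]] top@z [0.5647 0.1947] sc@z [0.5614 0.2055]
bot [0.4643 0.2946]
bot [0.4155 0.287 ]
bot [0.4115 0.2566]
```

Both views agree to about 2 mm. I'll rise and turn the tool to yaw π/2 (closing along world x), then travel to the bottle.

Request:
inch_along(deltas=[0,0,-0.02,0,0,-0.15,0,0,-0.02,0,0,-0.15,0,0,-0.02,0,0,-0.15,0,0,-0.02,0,0,-0.15,0,0,-0.02,0,0,-0.15,0,0,-0.02,0,0,-0.15,0,0,-0.02,0,0,-0.15,0,0,-0.02,0,0,-0.15,0,0,-0.02,0,0,-0.15], aperture=0.094, clamp_n=30)

```text
time_s: 1.05
ee_pos: [0.121, -0.5364, 0.3692]
eef_rot: [-3.142, -0.0, 1.578]
force: [-0.3, 1.0, -0.4]
grip_width: 0.0941
grip_force: 0.0
```

Request:
inch_along(deltas=[0.01,0.05,0,0,0,0,0.01,0.05,0,0,0,0,0.01,0.05,0,0,0,0,0.02,0.045,0,0,0,0,0.02,0.045,0,0,0,0,0.03,0.04,0,0,0,0,0.045,0.02,0,0,0,0,0.045,0,0,0,0,0,0,0,0,0,0,0])

```text
time_s: 1.95
ee_pos: [0.4187, -0.3428, 0.3693]
eef_rot: [3.141, 0.0, 1.576]
force: [-0.6, -0.9, 1.0]
grip_width: 0.0938
grip_force: 0.0
```

Request:
inch_along(deltas=[0.05,0,0,0,0,0,0.05,0,0,0,0,0,0.05,0,0,0,0,0,0.05,0,0,0,0,0,0.05,0,0,0,0,0,0.05,0,0,0,0,0,0.05,0,0,0,0,0,0,0.03,0,0,0,0,0,0,0,0,0,0])

```text
time_s: 2.85
ee_pos: [0.4491, 0.0042, 0.3677]
eef_rot: [-3.14, -0.0, 1.574]
force: [0.2, -0.2, 0.3]
grip_width: 0.0941
grip_force: 0.0
```

```bash
python3 -c "
from h import *
snap('wrist','w1')"
```

Request:
inch_along(deltas=[0.05,0,0,0,0,0,0.05,0,0,0,0,0,0.05,0,0,0,0,0,0.05,0,0,0,0,0,0.03,0,0,0,0,0,0.025,0,0,0,0,0,0,-0.004,0,0,0,0,0,0,0,0,0,0])

```text
time_s: 3.7
ee_pos: [0.4431, 0.2574, 0.3686]
eef_rot: [-3.141, 0.0, 1.572]
force: [-0.2, 0.0, 0.4]
grip_width: 0.0941
grip_force: 0.0
```

```bash
python3 -c "
from h import *
a=snap('wrist','w2'); b=cv2.imread('pics/w1.png')
cv2.imwrite('pics/w12.png',cv2.resize(np.vstack([b,a]),None,fx=.714,fy=.714))
cv2.imwrite('pics/w1s.png',b)"
```

```text
(no output)
```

View pics/w12.png

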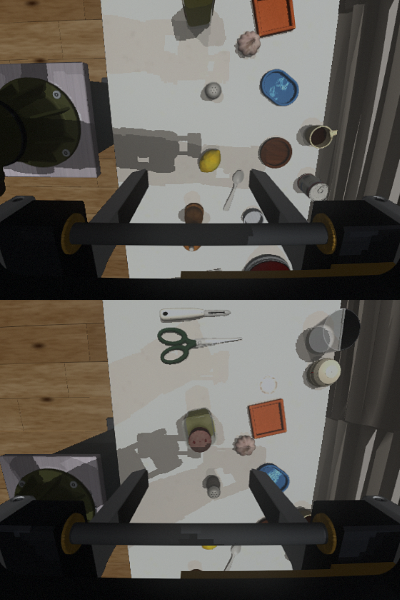

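Wrist view 1 (upper) shows the shaker, lemon, garlic, tray and blue dish. View 2 (lower) shows the cap around (280,193) and the tray around (374,165) in full pixels. I'll enlarge view 2 for the bottle and tray yaws.

```bash
python3 crop.py w2 240 125 440 275 4 w2c
```

```text
(600, 800, 3)
```

View pics/w2c.png

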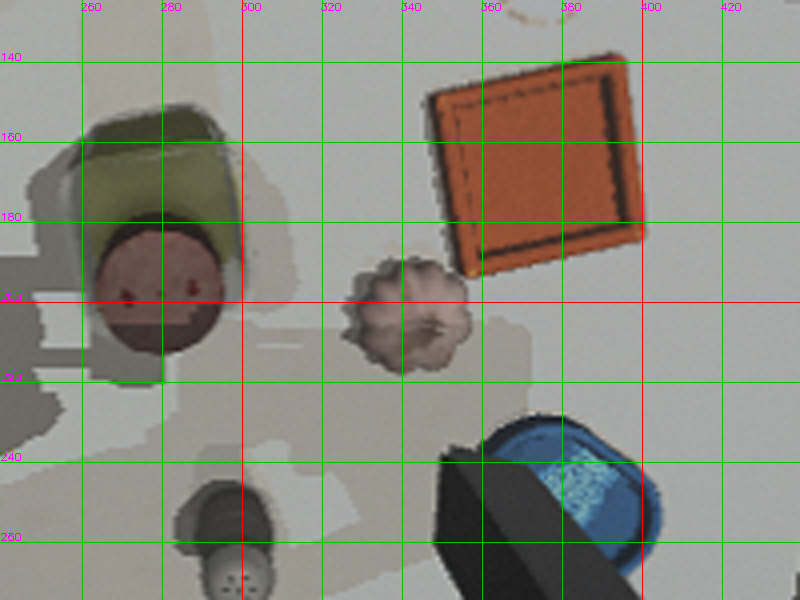

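Cap disc is at (279.7,198) and tray corners are at crop (428,95), (624,53), (645,238) and (472,277). I'll overlay bottle outlines at several yaws to pin its yaw.

```bash
cat > m2.py <<'E'
from h import *
w,t,s=load("w2"),load("top0"),load("scene0")
W=lambda x,y:(w,240+x/4-.4,125+y/4-.4)
T=lambda x,y:(t,120+x/2.5-.3,138+y/2.5-.3); S=lambda x,y:(s,155+x/2.6-.3,115+y/2.6-.3)
print("cap",tri(W(159,292),T(45,243),S(257,312)), at(*W(159,292),.263))
c=[at(*W(*p),.018)[:2] for p in[(428,95),(624,53),(645,238),(472,277)]]; print("tray",np.round(c,4),np.mean(c,0))
q=cv2.minAreaRect(np.array(c,np.float32)); print(q)
r=[]
for yaw in (0.03,.15,.27):
  row=[]
  for f,c,(x0,y0,x1,y1) in (("w2",w,(240,130,310,220)),("scene0",s,(225,220,295,340))):
    k=5 if f=="scene0" else 5
    im=cv2.resize(cv2.imread(f"pics/{f}.png")[y0:y1,x0:x1],None,fx=k*(.5 if f=="scene0" else .667),fy=k*(.5 if f=="scene0" else .667),interpolation=cv2.INTER_CUBIC); kk=im.shape[0]/(y1-y0)
    for z in(0,.16):
      R=np.array([[np.cos(yaw),-np.sin(yaw)],[np.sin(yaw),np.cos(yaw)]])
      a,rr=.030,.010; th=np.linspace(0,2*np.pi,80,endpoint=False)
      L=np.c_[np.sign(np.cos(th))*(a-rr)+rr*np.cos(th),np.sign(np.sin(th))*(a-rr)+rr*np.sin(th)]@R.T+[.4447,.2632]
      pts=np.array([(proj(c,[*p,z])-[x0,y0]+.5)*kk for p in L]).astype(int)
      cv2.polylines(im,[pts],True,(255,0,255) if z==0 else (255,255,0),1)
    row.append(im)
  r.append(np.hstack(row) if row[0].shape[0]==row[1].shape[0] else row)
cv2.imwrite("pics/yaw.png",np.hstack(r) if not isinstance(r[0],list) else None); print(np.hstack(r).shape)
E
python3 m2.py
```

```text
cap (array([0.44501873, 0.26295499, 0.26214051]), [array([ 0.2, -0. ]), array([0. , 0.2]), array([-0.1, -0.1])]) [0.44482679 0.2630981  0.263     ]
tray [[0.5695 0.3002]
 [0.6588 0.3196]
 [0.6776 0.2337]
 [0.5958 0.2145]] [0.6254231  0.26699813]
((0.6236886382102966, 0.26635050773620605), (0.09136735647916794, 0.08935821801424026), 12.358335494995117)
(300, 1224, 3)
```

View pics/yaw.png

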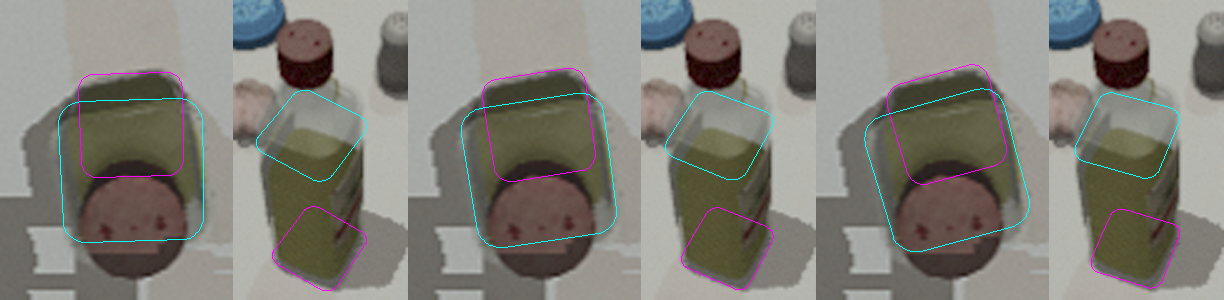

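Bottle is at (0.4449, 0.263), yaw roughly 0.1–0.15 by eye. A numeric edge score will refine it.

```bash
cat > m3.py <<'E'
from h import *
C={f:load(f) for f in("w2","top0","scene0")}
G={}
for f in C:
    g=cv2.GaussianBlur(cv2.imread(f"pics/{f}.png"),(0,0),1).astype(np.float32)
    G[f]=sum(np.hypot(cv2.Sobel(g[...,i],5,1,0),cv2.Sobel(g[...,i],5,0,1)) for i in range(3))
def score(f,yaw,dx,dy):
    R=np.array([[np.cos(yaw),-np.sin(yaw)],[np.sin(yaw),np.cos(yaw)]]); c=C[f]; e=np.array(c["extrinsics"])[:2,3]
    u=np.linspace(-.02,.02,25); v=0
    o=np.array([.4449+dx,.263+dy]); P=[]
    for k in range(4):
        n=R@[np.cos(k*np.pi/2),np.sin(k*np.pi/2)]; tt=np.array([-n[1],n[0]])
        # base edges facing the camera are visible (scene); for top/wrist the base edge farthest out is silhouette
        if (f=="scene0" and n@(e-o)>.1) or (f=="w2" and k==1):
            P+=[[*(o+n*.0295+tt*a),.001] for a in u]
    q=np.array([proj(c,p) for p in P],np.float32)
    return cv2.remap(G[f],q[:,:1],q[:,1:],1).mean()
for f in("scene0","w2"):
    for yaw in np.arange(-.1,.46,.05):
        b=max((score(f,yaw,dx,dy),dx,dy) for dx in np.arange(-.003,.0031,.001) for dy in np.arange(-.003,.0031,.001)); print(f,round(yaw,2),np.round(b,3))
E
python3 m3.py
```

```text
scene0 -0.1 [3.3491e+02 3.0000e-03 2.0000e-03]
scene0 -0.05 [3.41685e+02 3.00000e-03 2.00000e-03]
scene0 0.0 [3.51249e+02 3.00000e-03 2.00000e-03]
scene0 0.05 [3.65348e+02 2.00000e-03 1.00000e-03]
scene0 0.1 [3.83531e+02 1.00000e-03 1.00000e-03]
scene0 0.15 [3.97159e+02 1.00000e-03 1.00000e-03]
scene0 0.2 [4.04383e+02 1.00000e-03 2.00000e-03]
scene0 0.25 [4.03981e+02 1.00000e-03 2.00000e-03]
scene0 0.3 [3.95024e+02 1.00000e-03 2.00000e-03]
scene0 0.35 [3.75966e+02 1.00000e-03 2.00000e-03]
scene0 0.4 [3.4938e+02 1.0000e-03 2.0000e-03]
scene0 0.45 [ 3.88447e+02 -3.00000e-03  1.00000e-03]
w2 -0.1 [ 4.7884e+02  3.0000e-03 -1.0000e-03]
w2 -0.05 [ 5.02892e+02  3.00000e-03 -1.00000e-03]
w2 0.0 [ 5.24097e+02  3.00000e-03 -1.00000e-03]
w2 0.05 [ 5.54836e+02  3.00000e-03 -1.00000e-03]
w2 0.1 [ 5.84452e+02  2.00000e-03 -1.00000e-03]
w2 0.15 [ 6.17457e+02  1.00000e-03 -1.00000e-03]
w2 0.2 [ 6.39387e+02 -3.00000e-03 -2.00000e-03]
w2 0.25 [ 6.42558e+02 -3.00000e-03 -2.00000e-03]
w2 0.3 [ 6.20774e+02 -3.00000e-03 -2.00000e-03]
w2 0.35 [ 5.83746e+02 -3.00000e-03 -2.00000e-03]
w2 0.4 [ 5.38159e+02 -3.00000e-03 -2.00000e-03]
w2 0.45 [ 4.97515e+02 -3.00000e-03 -1.00000e-03]
```

Both views give bottle yaw ≈ 0.22, equal to the tray's 0.216, so no turn is needed. Descend, grip the cap, lift a little.

Request:
inch_along(deltas=[0.0056,0.002,0,0,0,0,0,0,0.03,0,0,0,0,0,0.03,0,0,0,0,0,0.03,0,0,0,0,0,0.02,0,0,0,0,0,0.0065,0,0,0,0,0,0,0,0,0])

```text
time_s: 4.45
ee_pos: [0.4454, 0.2634, 0.252]
eef_rot: [-3.141, 0.0, 1.571]
force: [-0.3, -0.3, 0.1]
grip_width: 0.0945
grip_force: 0.0
```

Request:
inch_along(deltas=[0,0,0,0,0,0,0,0,0,0,0,0,0,0,0,0,0,0,0,0,0,0,0,0,0,0,0,0,0,0,0,0,0,0,0,0,0,0,0,0,0,0,0,0,0,0,0,0], aperture=0.02, clamp_n=35)

```text
time_s: 5.25
ee_pos: [0.4453, 0.2638, 0.252]
eef_rot: [-3.142, 0.0, 1.572]
force: [-1.3, -0.7, -0.5]
grip_width: 0.0335
grip_force: 0.0
```

Request:
inch_along(deltas=[0,0,0,0,0,0,0,0,0,0,0,0,0,0,0,0,0,0], aperture=0.02, clamp_n=35)

```text
time_s: 5.55
ee_pos: [0.4453, 0.2638, 0.252]
eef_rot: [-3.142, -0.0, 1.572]
force: [0.4, -0.2, -0.7]
grip_width: 0.0202
grip_force: 0.0
```

Request:
inch_along(deltas=[0,0,-0.005,0,0,0,0,0,-0.01,0,0,0,0,0,-0.02,0,0,0,0,0,-0.02,0,0,0,0,0,-0.015,0,0,0,0,0,0,0,0,0,0,0,0,0,0,0])

```text
time_s: 6.25
ee_pos: [0.4452, 0.2638, 0.322]
eef_rot: [3.141, -0.0, 1.572]
force: [-1.0, -0.9, -1.0]
grip_width: 0.0196
grip_force: 0.0
```

The fingers closed on nothing, so I'll look.

```bash
python3 -c "
from h import *
a=snap('scene','s2'); b=snap('wrist','w3'); a=a[130:350,120:420]; b=b[60:290,160:460]
cv2.imwrite('pics/a.png',cv2.resize(np.vstack([a,b]),None,fx=1.33,fy=1.33))"
```

```text
(no output)
```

View pics/a.png

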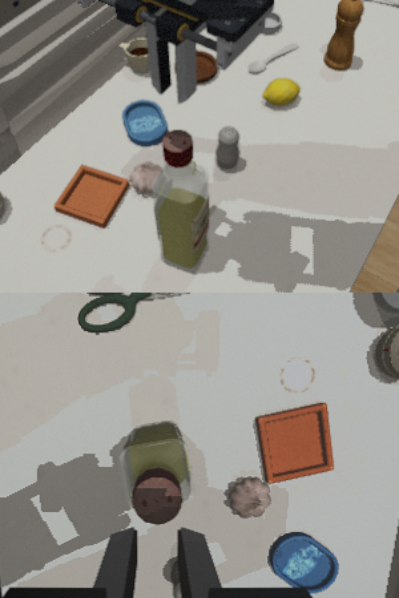

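```bash
python3 -c "
from h import *
print(ctrl.get_obs()['ee_pos'])
w,s,t=load('w3'),load('s2'),load('top0')
print(np.round(w['extrinsics'],4).tolist())
for z in (.3,.322): print('exp tip w,s',proj(w,[.4452,.2638,z]),proj(s,[.4452,.2638,z]))
print('cap now', at(w,160+155/1.33-.3,60+(497-293)/1.33-.3,.263), 'w; scene', at(s,120+178/1.33-.3,130+137/1.33-.3,.263))
snap('top','t2')
o=np.array(w['extrinsics'])[:3,3]-ctrl.get_obs()['ee_pos'];print(o)
# camera height-free: base pose in wrist cam
"
python3 crop.py s2 180 130 300 250 5 s2c; python3 crop.py t2 60 200 360 410 2.6 t2c
```

```text
[0.44505688 0.26373157 0.32124723]
[[1.0, -0.0006, 0.0024, 0.446], [-0.0001, 0.9648, 0.263, 0.3386], [-0.0025, -0.263, 0.9648, 0.518], [0.0, 0.0, 0.0, 1.0]]
exp tip w,s [277.58088818 228.41893539] [251.88855954 218.19961436]
exp tip w,s [277.47004038 238.41355039] [251.18184463 207.72096684]
cap now [0.44385027 0.26580616 0.263     ] w; scene [0.44671866 0.26033692 0.263     ]
[0.00094688 0.0748765  0.19677075]
(600, 600, 3)
(546, 780, 3)
```

View pics/s2c.png

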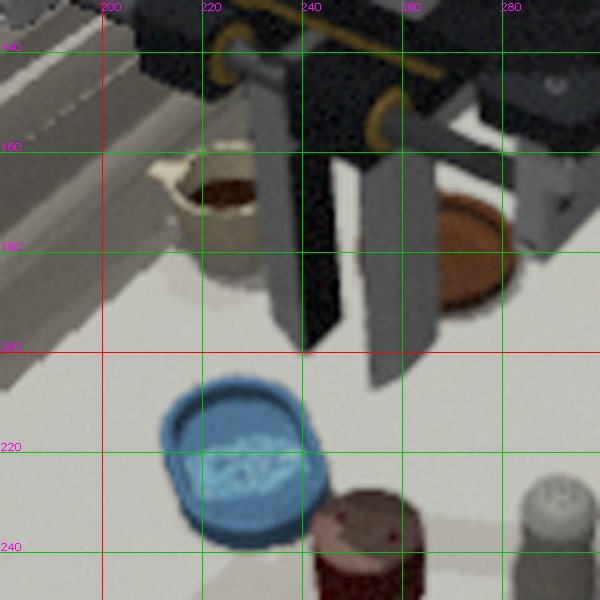

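```bash
python3 -c "
from h import *
w,s=load('w3'),load('s2')
print(tri((w,278.1,238),(s,246.8,203.3)))
print(tri((w,160+137/1.33-.3,60+237/1.33-.3),(s,253.8,206.5)),tri((w,160+178/1.33-.3,60+237/1.33-.3),(s,240,199.5)))
for p in ([.435,.2718,.3],[.455,.2718,.3],[.435,.2718,.325]): print(p,proj(w,p),proj(s,p))
"
python3 crop.py w3 230 200 340 280 7 w3c
```

```text
(array([0.44607759, 0.27044564, 0.33663042]), [array([ 0.6, -1.1]), array([ 0.5, -0.3])])
(array([0.4355377 , 0.26942595, 0.33509502]), [array([ 0.2, -0.4]), array([ 0.2, -0.1])]) (array([0.45624203, 0.27188198, 0.33968462]), [array([ 0.8, -1.4]), array([ 0.7, -0.4])])
[0.435, 0.2718, 0.3] [264.51734578 218.70215427] [254.32307215 224.54384122]
[0.455, 0.2718, 0.3] [290.12668196 218.71836235] [243.18169062 218.80084214]
[0.435, 0.2718, 0.325] [262.84461281 229.19145081] [253.58282823 212.61942722]
(560, 770, 3)
```

View pics/w3c.png

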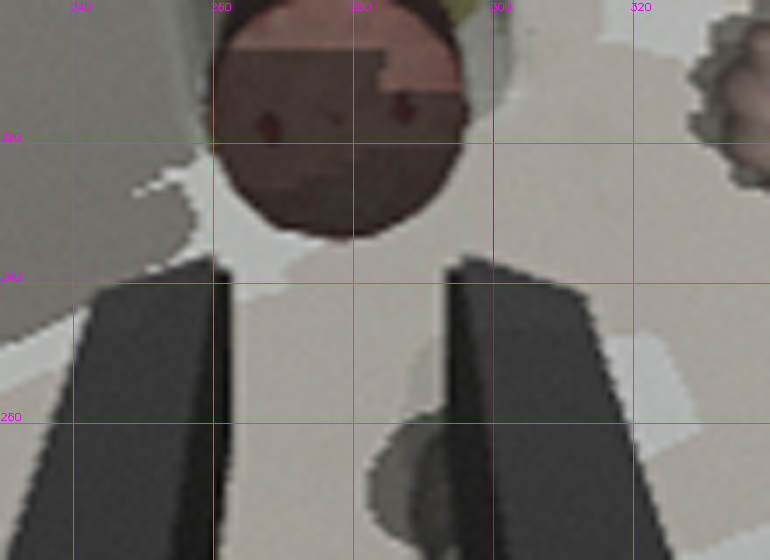

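The tips triangulate to z ≈ 0.338 with TCP reading 0.321. They are about 38 mm higher than the stated tip extent implies, in both views and also when open (same wrist row, 237). They had closed just over the cap top, and the bottle is untouched. I'll go 35 mm lower.

Request:
inch_along(deltas=[0,0,0,0,0,0,0,0,0,0,0,0,0,0,0,0,0,0,0,0,0,0,0,0], aperture=0.075)

```text
time_s: 6.8
ee_pos: [0.4453, 0.2638, 0.322]
eef_rot: [-3.142, 0.0, 1.572]
force: [-0.3, 0.1, 0.7]
grip_width: 0.0487
grip_force: 0.0
```

Request:
inch_along(deltas=[0,0,0.03,0,0,0,0,0,0.03,0,0,0,0,0,0.025,0,0,0,0,0,0.01,0,0,0,0,0,0.01,0,0,0,0,0,0,0,0,0])

```text
time_s: 7.4
ee_pos: [0.4452, 0.2638, 0.2167]
eef_rot: [-3.141, 0.0, 1.572]
force: [0.1, -0.7, 0.1]
grip_width: 0.075
grip_force: 0.0
```

Request:
inch_along(deltas=[0,0,0,0,0,0,0,0,0,0,0,0,0,0,0,0,0,0,0,0,0,0,0,0,0,0,0,0,0,0,0,0,0,0,0,0,0,0,0,0,0,0,0,0,0,0,0,0], aperture=0.02, clamp_n=35)

```text
time_s: 8.2
ee_pos: [0.4453, 0.2638, 0.2171]
eef_rot: [3.142, -0.0, 1.572]
force: [-0.9, -0.0, 1.3]
grip_width: 0.0317
grip_force: 35.0
```

Request:
inch_along(deltas=[0,0,-0.005,0,0,0,0,0,-0.01,0,0,0,0,0,-0.015,0,0,0,0,0,-0.015,0,0,0,0,0,-0.015,0,0,0,0,0,-0.01,0,0,0,0,0,0,0,0,0])

```text
time_s: 8.9
ee_pos: [0.4456, 0.264, 0.2885]
eef_rot: [3.14, -0.001, 1.572]
force: [1.4, 0.2, -4.8]
grip_width: 0.0319
grip_force: 35.0
```

Request:
inch_along(deltas=[0,0.01,0,0,0,0,0,0.02,0,0,0,0,0.003,0.03,0,0,0,0,0,0.03,0,0,0,0,0,0.03,0,0,0,0,0,0.03,0,0,0,0,0,0.02,0,0,0,0,0,0.0095,0,0,0,0,0,0,0,0,0,0,0,0,0,0,0,0])

```text
time_s: 9.9
ee_pos: [0.6247, 0.2668, 0.2859]
eef_rot: [-3.14, 0.001, 1.572]
force: [-0.1, 0.6, -4.7]
grip_width: 0.0319
grip_force: 35.0
```

```bash
python3 -c "
from h import *
a=snap('wrist','w4')[40:300,180:460]; b=snap('scene','s4')[150:350,120:320]
cv2.imwrite('pics/b4.png',np.hstack([cv2.resize(a,(430,400)),cv2.resize(b,(370,400))]))"
```

```text
(no output)
```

View pics/b4.png

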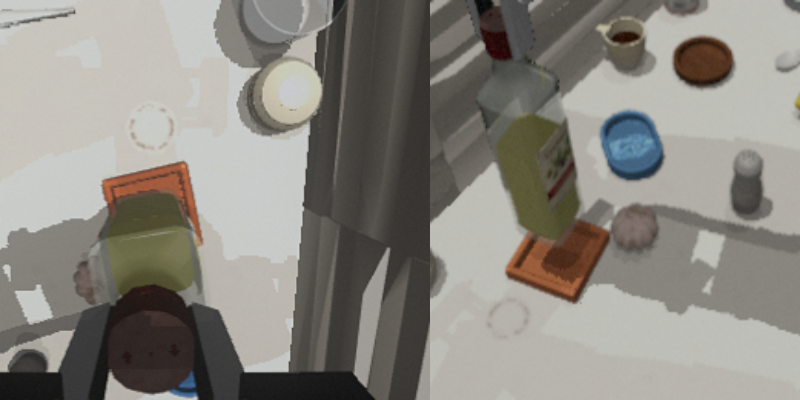

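The bottle hangs upright above the tray with sides parallel to it. Lowering slowly with force checks.

Request:
inch_along(deltas=[0,0,0.015,0,0,0,0,0,0.015,0,0,0,0,0,0.01,0,0,0,0,0,0.005,0,0,0,0,0,0.005,0,0,0,0,0,0.004,0,0,0,0,0,0.003,0,0,0,0,0,0.002,0,0,0,0,0,0,0,0,0])

```text
time_s: 10.9
ee_pos: [0.6248, 0.267, 0.2279]
eef_rot: [-3.141, 0.0, 1.572]
force: [-0.7, 0.2, -4.1]
grip_width: 0.0315
grip_force: 35.0
```

Request:
inch_along(deltas=[0,0,0.001,0,0,0,0,0,0.001,0,0,0,0,0,0.001,0,0,0,0,0,0.001,0,0,0,0,0,0,0,0,0])

```text
time_s: 11.4
ee_pos: [0.6247, 0.267, 0.2239]
eef_rot: [-3.141, 0.0, 1.572]
force: [-0.3, -0.3, -4.9]
grip_width: 0.0321
grip_force: 35.0
```

Request:
inch_along(deltas=[0,0,0.001,0,0,0,0,0,0,0,0,0])

```text
time_s: 11.6
ee_pos: [0.6247, 0.267, 0.2229]
eef_rot: [-3.141, 0.0, 1.572]
force: [1.0, -0.2, -4.3]
grip_width: 0.0316
grip_force: 35.0
```

Request:
inch_along(deltas=[0,0,0.0007,0,0,0,0,0,0,0,0,0], only="ee_pos|force")

```text
ee_pos: [0.6248, 0.267, 0.2223]
force: [0.1, -0.2, -3.9]
grip_force: 35.0
```

Request:
inch_along(deltas=[0,0,0.0006,0,0,0,0,0,0,0,0,0], only="ee_pos|force")

```text
ee_pos: [0.6249, 0.2671, 0.2223]
force: [0.1, 0.2, -1.5]
grip_force: 35.0
```

Request:
inch_along(deltas=[0,0,0.0006,0,0,0,0,0,0,0,0,0], only="ee_pos|force")

```text
ee_pos: [0.625, 0.2671, 0.2222]
force: [-1.1, -0.1, 4.9]
grip_force: 35.0
```

Contact at +5.1 mm: it stands on the tray floor. Releasing and moving to the mill.

Request:
inch_along(deltas=[0,0,-0.0005,0,0,0,0,0,0,0,0,0,0,0,0,0,0,0,0,0,0,0,0,0,0,0,0,0,0,0,0,0,0,0,0,0,0,0,0,0,0,0], aperture=0.08)

```text
time_s: 12.9
ee_pos: [0.6248, 0.267, 0.2216]
eef_rot: [-3.142, 0.0, 1.572]
force: [-0.3, -0.9, -0.2]
grip_width: 0.0796
grip_force: 0.0
```

Request:
inch_along(deltas=[0,0,-0.02,0,0,0,0,0,-0.03,0,0,0,0,0,-0.03,0,0,0,-0.045,-0.02,0,0,0,0,-0.045,-0.02,0,0,0,0,-0.045,-0.02,0,0,0,0,-0.045,-0.02,0,0,0,0,-0.045,-0.02,0,0,0,0,-0.045,-0.02,0,0,0,0,-0.045,-0.02,0,0,0,0])

```text
time_s: 13.9
ee_pos: [0.4839, -0.0497, 0.3019]
eef_rot: [3.141, 0.0, 1.572]
force: [0.4, -0.9, 0.4]
grip_width: 0.0798
grip_force: 0.0
```

Request:
inch_along(deltas=[-0.045,-0.02,0,0,0,0,-0.045,-0.02,0,0,0,0,-0.045,-0.01,0,0,0,0,-0.04,0,0,0,0,0,-0.02,0,0.02,0,0,0,0,0,0.02,0,0,0,0,0,0,0,0,0,0,0,0,0,0,0])

```text
time_s: 14.7
ee_pos: [0.4354, -0.243, 0.2624]
eef_rot: [3.141, 0.0, 1.572]
force: [-0.2, 0.4, 0.4]
grip_width: 0.08
grip_force: 0.0
```

```bash
python3 -c "
from h import *
a=snap('wrist','w5');snap('scene','s5');snap('top','t5')
w=load('w5');print(ctrl.get_obs()['ee_pos'],proj(w,[.4335,-.265,.17]))
b=cv2.imread('pics/s5.png')[150:330,110:300]
cv2.imwrite('pics/b5.png',np.hstack([cv2.resize(a[40:300,180:380],(400,520)),cv2.resize(b,(400,520))]))"
```

```text
[ 0.43571312 -0.24295572  0.26289021] [275.85555799 226.35715805]
```

View pics/b5.png

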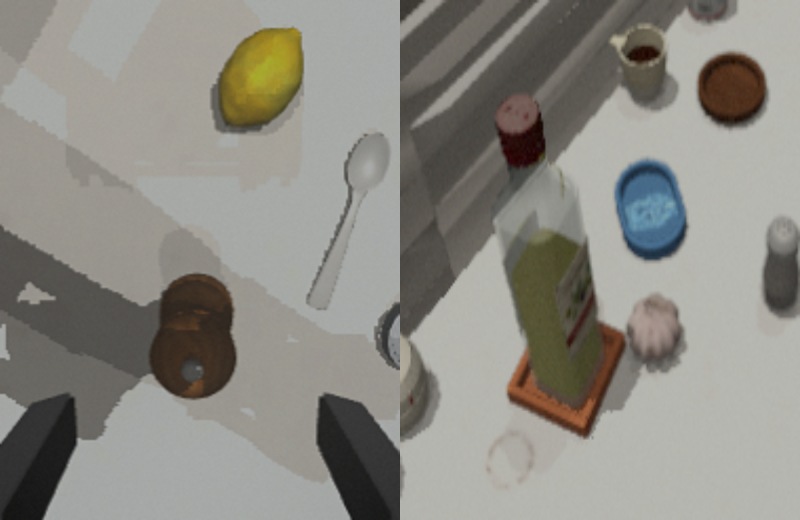

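The bottle stands squarely in the tray and the garlic is unmoved. The mill knob is at (275.8,224.8) against a predicted (275.9,226.4), which confirms the mill's position.

Request:
inch_along(deltas=[-0.0215,-0.0018,0,0,0,0,0,0,0.03,0,0,0,0,0,0.04,0,0,0,0,0,0.04,0,0,0,0,0,0.03,0,0,0,0,0,0.0165,0,0,0,0,0,0,0,0,0])

```text
time_s: 15.55
ee_pos: [0.4331, -0.264, 0.1039]
eef_rot: [-3.139, -0.002, 1.572]
force: [-0.2, -0.2, 0.3]
grip_width: 0.0795
grip_force: 0.0
```

Request:
inch_along(deltas=[0,0,0,0,0,0,0,0,0,0,0,0,0,0,0,0,0,0,0,0,0,0,0,0,0,0,0,0,0,0,0,0,0,0,0,0,0,0,0,0,0,0], aperture=0.03, clamp_n=50)

```text
time_s: 16.25
ee_pos: [0.4337, -0.2649, 0.1058]
eef_rot: [3.141, 0.001, 1.572]
force: [-1.4, -0.8, 5.7]
grip_width: 0.0468
grip_force: 50.0
```

```bash
python3 - <<'E'
from h import *
def seg(f,lo,hi,box):
    h=cv2.cvtColor(cv2.imread(f"pics/{f}.png"),cv2.COLOR_BGR2HSV); m=cv2.inRange(h,lo,hi)
    k=np.zeros_like(m); k[box[1]:box[3],box[0]:box[2]]=1; m=m*k
    m=cv2.morphologyEx(m,cv2.MORPH_CLOSE,np.ones((9,9)))
    c=max(cv2.findContours(m,0,1)[0],key=cv2.contourArea); return c
for f,z,lo,hi,box,n in [("w5",.026,(18,90,40),(36,255,255),(180,30,400,140),"lemon"),("top0",.026,(18,90,40),(36,255,255),(290,210,360,270),"lemon"),("t5",.017,(95,80,30),(120,255,255),(215,130,280,200),"dish"),("w1",.017,(95,80,30),(120,255,255),(340,70,440,170),"dish")]:
    c=load(f); k=seg(f,lo,hi,box); P=np.array([at(c,*p[0],z)[:2] for p in k]); r=cv2.minAreaRect((P*1000).astype(np.float32)); e=cv2.fitEllipse((P*1000).astype(np.float32)) 
    print(n,f,[np.round(x,1) for x in r],"ell",[np.round(x,1) for x in e])
E
```

```text
lemon w5 [array([480.3, -98.4]), array([56.5, 62. ]), np.float64(0.5)] ell [array([480.2, -98.4]), array([49.2, 71.2]), np.float64(143.7)]
lemon top0 [array([479.4, -97.2]), array([55.8, 60.1]), np.float64(1.4)] ell [array([479.9, -97. ]), array([48.6, 69.4]), np.float64(141.4)]
dish t5 [array([654.9,  95.5]), array([71.5, 99.6]), np.float64(54.5)] ell [array([655.1,  95.6]), array([ 73.8, 101.2]), np.float64(56.3)]
dish w1 [array([654.1,  94. ]), array([ 72.4, 102.8]), np.float64(53.3)] ell [array([654.5,  93.9]), array([ 74.8, 103.6]), np.float64(55.0)]
```

Request:
inch_along(deltas=[0,0,-0.005,0,0,0,0,0,-0.015,0,0,0,0,0,-0.02,0,0,0,0,0,-0.02,0,0,0,0,0,-0.02,0,0,0,0,0,-0.01,0,0,0,0,0,0,0,0,0])

```text
time_s: 16.95
ee_pos: [0.4338, -0.2649, 0.196]
eef_rot: [3.14, 0.001, 1.572]
force: [-0.5, -0.3, -2.6]
grip_width: 0.0463
grip_force: 50.0
```

```bash
python3 - <<'E'
from h import *
for f,box in [("t5",(295,138,342,186)),("top0",(295,138,342,186)),("w1",(350,180,420,250)),("s5",(245,162,290,200))]:
    h=cv2.cvtColor(cv2.imread(f"pics/{f}.png"),cv2.COLOR_BGR2HSV); m=cv2.inRange(h,(0,90,10),(20,255,150))
    k=np.zeros_like(m); k[box[1]:box[3],box[0]:box[2]]=1; m=cv2.morphologyEx(m*k,cv2.MORPH_CLOSE,np.ones((7,7)))
    q=max(cv2.findContours(m,0,1)[0],key=cv2.contourArea); c=load(f)
    P=np.array([at(c,*p[0],.016)[:2] for p in q]); e=cv2.fitEllipse((P*1000).astype(np.float32)); print(f,[np.round(x,1) for x in e])
for f,box in [("top0",(385,165,422,202)),("s5",(304,132,338,160))]:
    c=load(f); g=cv2.cvtColor(cv2.imread(f"pics/{f}.png"),6); bg=np.median(g[box[1]:box[3],box[0]:box[2]][[0,-1]])
    m=np.zeros_like(g); m[box[1]:box[3],box[0]:box[2]]=(g[box[1]:box[3],box[0]:box[2]]<bg-18)*255
    q=np.vstack(cv2.findContours(m,0,1)[0]); q=cv2.convexHull(q); P=np.array([at(c,*p[0],.02)[:2] for p in q]); e=cv2.fitEllipse((P*1000).astype(np.float32)); print("cup",f,[np.round(x,1) for x in e])
E
```

```text
t5 [array([662. , -76.6]), array([81.1, 82.9]), np.float64(81.2)]
top0 [array([662.1, -76.7]), array([81.2, 82.9]), np.float64(85.6)]
w1 [array([662.4, -79.2]), array([83. , 84.3]), np.float64(165.3)]
s5 [array([658.4, -72.4]), array([82. , 90.1]), np.float64(32.7)]
cup top0 [array([ 611.3, -281.4]), array([64.7, 69.3]), np.float64(65.2)]
cup s5 [array([ 606.2, -272. ]), array([69.5, 89.2]), np.float64(28.3)]
```

Request:
inch_along(deltas=[0.01,0.013,0,0,0,0,0.025,0.03,0,0,0,0,0.03,0.035,0,0,0,0,0.03,0.035,0,0,0,0,0.03,0.035,0,0,0,0,0.03,0.035,0,0,0,0,0.02,0.025,0,0,0,0,0.0133,0.0197,0,0,0,0,0,0,0,0,0,0,0,0,0,0,0,0])

```text
time_s: 17.95
ee_pos: [0.6605, -0.0761, 0.1934]
eef_rot: [-3.139, -0.0, 1.572]
force: [0.0, -1.1, -1.8]
grip_width: 0.047
grip_force: 50.0
```

Request:
inch_along(deltas=[0,0,0.01,0,0,0,0,0,0.02,0,0,0,0,0,0.02,0,0,0,0,0,0.015,0,0,0,0,0,0.008,0,0,0,0,0,0.004,0,0,0,0,0,0.002,0,0,0,0,0,0.001,0,0,0,0,0,0,0,0,0])

```text
time_s: 18.85
ee_pos: [0.6612, -0.0762, 0.1157]
eef_rot: [3.141, 0.0, 1.572]
force: [-1.2, 0.7, -2.6]
grip_width: 0.0468
grip_force: 50.0
```

```bash
python3 -c "
from h import *
w=snap('wrist','w6')[150:350,180:380]; s=snap('scene','s6')[90:210,210:330]
cv2.imwrite('pics/b6.png',np.hstack([cv2.resize(w,(400,400)),cv2.resize(s,(400,400))]))"
```

```text
(no output)
```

View pics/b6.png

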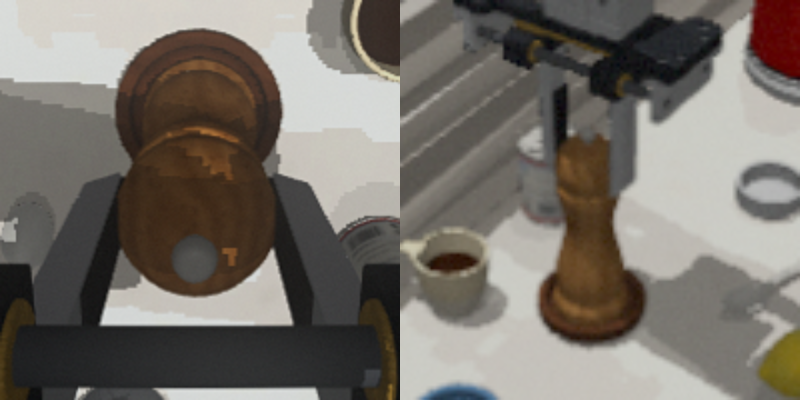

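The mill hangs upright with its foot centred in the dish. Easing down.

Request:
inch_along(deltas=[0,0,0.001,0,0,0,0,0,0.001,0,0,0,0,0,0.001,0,0,0,0,0,0,0,0,0], only="ee_pos|force")

```text
ee_pos: [0.661, -0.0761, 0.112]
force: [-0.3, -0.1, -3.0]
grip_force: 50.0
```

Request:
inch_along(deltas=[0,0,0.0006,0,0,0,0,0,0,0,0,0], only="ee_pos|force")

```text
ee_pos: [0.6611, -0.0762, 0.1119]
force: [-0.3, 0.7, 0.5]
grip_force: 50.0
```

Request:
inch_along(deltas=[0,0,0.0006,0,0,0,0,0,0,0,0,0], only="ee_pos|force")

```text
ee_pos: [0.6612, -0.0762, 0.1119]
force: [-2.6, 0.5, 5.7]
grip_force: 50.0
```

Request:
inch_along(deltas=[0,0,-0.0008,0,0,0,0,0,0,0,0,0,0,0,0,0,0,0,0,0,0,0,0,0,0,0,0,0,0,0], aperture=0.08, only="force|width")

```text
force: [0.5, -0.7, -0.3]
grip_width: 0.0792
grip_force: 0.0
```

Request:
inch_along(deltas=[0,0,-0.02,0,0,0,0,0,-0.03,0,0,0,0,0,-0.03,0,0,0,0,0,-0.02,0,0,0,0.03,-0.04,0,0,0,0,0.03,-0.04,0,0,0,0,0.03,-0.04,0,0,0,0,0.03,-0.04,0,0,0,0,0.02,-0.02,0,0,0,0,0,0,0,0,0,0])

```text
time_s: 21.25
ee_pos: [0.4792, 0.0655, 0.2126]
eef_rot: [3.14, -0.0, 1.574]
force: [0.5, 0.4, -0.2]
grip_width: 0.0799
grip_force: 0.0
```

```bash
python3 -c "
from h import *
snap('wrist','w7'); snap('scene','s7'); c=load('w2'); w=load('w7'); print(at(c,299.1,268.9,.09), proj(w,[.4805,.0845,.09]))
g=cv2.imread('pics/w7.png'); u,v=map(int,proj(w,[.4805,.0845,.09]));
a=g[max(v-60,0):v+60,u-60:u+60]; s=cv2.imread('pics/s7.png')[90:190,230:330]
a=cv2.resize(a,(400,400)); cv2.circle(a,(200,200),3,(0,0,255),-1)
cv2.imwrite('pics/b7.png',np.hstack([a,cv2.resize(s,(400,400))])); print(u,v)"
```

```text
[0.4808297  0.09277527 0.09      ] [278.83235864 182.50527891]
278 182
```

View pics/b7.png

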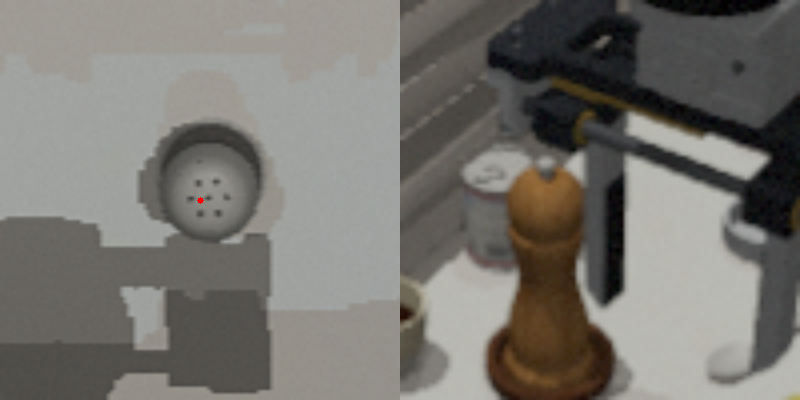

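The mill stands upright in its dish. The shaker's hole pattern is at about (280.3,181), which puts it at (0.482, 0.0855). Descending to grip its body.

Request:
inch_along(deltas=[0.0195,0.0028,0,0,0,0,0,0,0.04,0,0,0,0,0,0.04,0,0,0,0,0,0.04,0,0,0,0,0,0.04,0,0,0,0,0,0.025,0,0,0,0,0,0.0085,0,0,0,0,0,0,0,0,0])

```text
time_s: 22.15
ee_pos: [0.4838, 0.0826, 0.0175]
eef_rot: [-3.14, 0.0, 1.571]
force: [0.4, 0.4, 0.3]
grip_width: 0.08
grip_force: 0.0
```

Request:
inch_along(deltas=[0,0,0,0,0,0,0,0,0,0,0,0,0,0,0,0,0,0,0,0,0,0,0,0,0,0,0,0,0,0,0,0,0,0,0,0,0,0,0,0,0,0], aperture=0.03, clamp_n=30)

```text
time_s: 22.85
ee_pos: [0.4838, 0.0832, 0.0184]
eef_rot: [3.141, -0.0, 1.572]
force: [-1.4, 0.6, 2.5]
grip_width: 0.039
grip_force: 29.9
```

Request:
inch_along(deltas=[0,0,-0.005,0,0,0,0,0,-0.015,0,0,0,0,0,-0.03,0,0,0,0,0,-0.03,0,0,0,0,0,-0.03,0,0,0,0,0,-0.01,0,0,0,0,0,0,0,0,0])

```text
time_s: 23.55
ee_pos: [0.4841, 0.0832, 0.139]
eef_rot: [3.14, -0.0, 1.572]
force: [-0.6, -0.6, -1.3]
grip_width: 0.0386
grip_force: 29.6
```

The grip width is 39 mm against the expected 44, so I'll check the held shaker's pose numerically. The check fits the lower body silhouette in the scene view.

```bash
cat > m8.py <<'E'
from h import *
from scipy.spatial.transform import Rotation as Ro
from scipy.optimize import minimize
import sys
f=sys.argv[1]; o=np.array(eval(sys.argv[2])); c=load(f)
g=cv2.GaussianBlur(cv2.imread(f"pics/{f}.png"),(0,0),1).astype(np.float32)
G=sum(np.hypot(cv2.Sobel(g[...,i],5,1,0),cv2.Sobel(g[...,i],5,0,1)) for i in range(3))
cam=np.array(c["extrinsics"])[:3,3]
def sil(p):
    # p: dx,dy,dz mm, tilt rx, ry
    R=Ro.from_euler("xy",p[3:5]).as_matrix(); b=o+np.array(p[:3])/1000
    d=R.T@(cam-b); a=np.arctan2(d[1],d[0]); h=np.hypot(d[0],d[1]); t=np.arccos(.022/h); P=[]
    for z in np.linspace(.003,.04,15): P+=[[.022*np.cos(a+s*t),.022*np.sin(a+s*t),z] for s in(1,-1)]
    P+=[[.022*np.cos(a+k),.022*np.sin(a+k),0] for k in np.linspace(-1.2,1.2,25)]
    return np.array([proj(c,b+R@np.array(q)) for q in P],np.float32)
def cost(p): q=sil(p); return -cv2.remap(G,q[:,:1],q[:,1:],1).mean()+ .3*np.sum(np.array(p[:3])**2)*.1
best=min((minimize(cost,[x,y,z,rx,ry],method="Nelder-Mead",options=dict(maxiter=600,initial_simplex=np.array([x,y,z,rx,ry])+np.vstack([np.zeros(5),np.diag([3,3,3,.1,.1])]))) for x in(-4,4) for y in(-6,0,6) for z in(-4,4) for rx in(-.15,.15) for ry in(-.15,.15)),key=lambda r:r.fun)
print("best",np.round(best.x,3),best.fun,"nominal",cost([0]*5))
for rx in np.arange(-.3,.31,.1):
    r=min((minimize(lambda q:cost([*q,rx,0]),[x,y,z],method="Nelder-Mead") for x in(-3,3) for y in(-4,4) for z in(-3,3)),key=lambda r:r.fun); print(round(rx,1),np.round(r.x,1),round(r.fun,1))
E
python3 -c "
from h import *
snap('scene','s8'); snap('wrist','w8'); print(ctrl.get_obs()['ee_pos'])"
python3 m8.py s8 '[.4841,.0840,.1206]'
```

```text
[0.48307966 0.08307832 0.13691591]
best [ 8.515 -7.504  3.378 -0.619 -0.417] -700.0732223108904 nominal -323.40301513671875
-0.3 [  5.3 -13.4  -3.5] -414.8
-0.2 [ 3.2 -9.3  0.6] -448.4
-0.1 [ 3.  -7.5  0.8] -487.1
0.0 [  6.1 -10.9  -5.4] -494.8
0.1 [ 5.9 -8.4 -4.7] -484.9
0.2 [ 6.  -6.7 -5.2] -471.0
0.3 [ 6.1 -5.6 -5.7] -464.3m8.py:12: RuntimeWarning: invalid value encountered in arccos
  d=R.T@(cam-b); a=np.arctan2(d[1],d[0]); h=np.hypot(d[0],d[1]); t=np.arccos(.022/h); P=[]
```

```bash
sed -i '/^best=/,$d; s/\.022/RAD/g' m8.py; sed -i 's/^import sys/import sys; RAD=.0195/' m8.py; cat >> m8.py <<'E'
for RAD in (.0195,.022):
  for rx in (-.2,-.1,0,.1,.2):
    out=[]
    for ry in (-.2,-.1,0,.1,.2):
        v=min((cost([x,y,z,rx,ry]),x,y,z) for x in(-1,0,1) for y in range(-8,9,1) for z in range(-4,5,2)); out.append(f"{v[0]:.0f}@{v[2]},{v[3]}")
    print(RAD,rx,out)
E
python3 m8.py s8 '[.4835,.0840,.1190]'; python3 m8.py s7 '[.482,.0855,0]' | grep -E "(-0.1|0|0.1) \["
```

```text
0.0195 -0.2 ['-456@0,4', '-498@-2,4', '-510@-3,4', '-487@-4,4', '-451@-4,4']
0.0195 -0.1 ['-423@0,4', '-485@-1,4', '-521@-2,4', '-521@-3,4', '-481@-4,2']
0.0195 0 ['-414@0,4', '-466@0,4', '-518@0,4', '-545@-1,4', '-517@-3,2']
0.0195 0.1 ['-417@0,4', '-456@1,4', '-507@1,4', '-549@1,4', '-536@-1,2']
0.0195 0.2 ['-422@2,4', '-451@2,4', '-498@2,4', '-532@3,4', '-539@1,2']
0.022 -0.2 ['-409@-5,4', '-444@-6,4', '-435@-7,4', '-400@-8,4', '-373@-7,4']
0.022 -0.1 ['-384@-4,4', '-442@-5,4', '-458@-6,4', '-442@-6,4', '-405@-8,2']
0.022 0 ['-373@-4,4', '-428@-4,4', '-460@-4,4', '-465@-5,4', '-443@-6,2']
0.022 0.1 ['-372@-3,4', '-425@-2,4', '-452@-3,4', '-471@-3,4', '-458@-5,2']
0.022 0.2 ['-375@-1,4', '-428@-1,4', '-450@-1,4', '-463@-1,4', '-459@-4,0']
0.0195 -0.1 ['-519@3,4', '-582@2,4', '-571@-1,2', '-535@-2,0', '-488@-4,-4']
0.0195 0 ['-491@4,4', '-569@3,4', '-577@1,2', '-552@-2,-2', '-514@-2,-2']
0.0195 0.1 ['-470@4,4', '-550@4,4', '-568@2,2', '-559@0,-2', '-530@-2,-4']
0.022 -0.1 ['-496@-1,4', '-502@-2,4', '-480@-5,-2', '-462@-6,-4', '-442@-5,-4']
0.022 0 ['-486@0,4', '-501@-1,4', '-484@-4,-2', '-462@-4,-4', '-448@-4,-4']
0.022 0.1 ['-471@1,4', '-498@1,4', '-483@-2,-2', '-468@-3,-4', '-447@-4,-4']
```

The best-fitting silhouette is upright with a 39 mm visible body, so the grip is sound. I'll carry the shaker past the cup to measure the cup's position with the wrist camera.

Request:
inch_along(deltas=[-0.03,-0.003,0,0,0,0,-0.05,-0.004,0,0,0,0,-0.05,-0.004,0,0,0,0,-0.05,-0.004,0,0,0,0,-0.05,-0.004,0,0,0,0,-0.05,-0.004,0,0,0,0,-0.05,-0.004,0,0,0,0,-0.05,-0.004,0,0,0,0,-0.03,-0.002,0,0,0,0,0,0,0,0,0,0])

```text
time_s: 24.65
ee_pos: [0.4497, -0.3285, 0.1358]
eef_rot: [-3.139, -0.002, 1.568]
force: [0.1, 0.3, -1.3]
grip_width: 0.0386
grip_force: 29.6
```

```bash
cat > m9.py <<'E'
from h import *
C={}
for f in("w9","top0","s7"):
    g=cv2.GaussianBlur(cv2.imread(f"pics/{f}.png"),(0,0),.8).astype(np.float32); C[f]=(load(f),sum(np.hypot(cv2.Sobel(g[...,i],5,1,0),cv2.Sobel(g[...,i],5,0,1)) for i in range(3)))
th=np.linspace(0,2*np.pi,72,endpoint=False)
def sc(f,x,y,dr=0):
    c,G=C[f]; s=0
    for r,z in((.031,.022),(.027,.022)):
        q=np.array([proj(c,[x+(r)*np.cos(a),y+(r)*np.sin(a),z]) for a in th],np.float32); s+=cv2.remap(G,q[:,:1],q[:,1:],1).mean()
    return s/100
gx=np.arange(.598,.6221,.002); gy=np.arange(-.294,-.2659,.002); tot=0
for f in C:
    A=np.array([[sc(f,x,y) for y in gy] for x in gx]); i=np.unravel_index(A.argmax(),A.shape); print(f,gx[i[0]],gy[i[1]],A.max(),np.median(A), proj(C[f][0],[.6105,-.281,.02])); tot=tot+A/A.max()
i=np.unravel_index(tot.argmax(),tot.shape); print("all",gx[i[0]],gy[i[1]])
E
python3 -c "
from h import *
snap('wrist','w9')"; python3 m9.py
```

```text
w9 0.616 -0.286 8.592049 3.6961572 [428.42905235 157.15269505]
top0 0.616 -0.284 6.168474 4.111796 [403.17861079 183.38623272]
s7 0.614 -0.294 8.584483 5.9927955 [321.49230632 144.93303371]
all 0.61 -0.286
```

```bash
sed -i 's/"s7"/"scene0"/; /^gx/,$d; s/def sc(f,x,y,dr=0)/def sc(f,x,y,zz=.022)/; s/,\.022)/,zz)/g' m9.py; cat >> m9.py <<'E'
gx=np.arange(.604,.6201,.001); gy=np.arange(-.292,-.2729,.001)
for z in (.014,.018,.022,.026):
    tot=0
    for f in C:
        A=np.array([[sc(f,x,y,z) for y in gy] for x in gx]); i=np.unravel_index(A.argmax(),A.shape); print(z,f,np.round([gx[i[0]],gy[i[1]],A.max()],3)); tot=tot+A
    i=np.unravel_index(tot.argmax(),tot.shape); print("   all",gx[i[0]].round(3),gy[i[1]].round(3),tot.max())
# profiles through predicted centre in w9
c=C["w9"][0]; g=cv2.cvtColor(cv2.imread("pics/w9.png"),6); u,v=proj(c,[.612,-.283,.02]).astype(int); print(u,v); print(u-40,g[v,u-40:u+41].tolist()); print(v-40,g[v-40:v+41,u].tolist())
g=cv2.cvtColor(cv2.imread("pics/top0.png"),6); print("top 380..",g[183,380:428].tolist()); print("top 160..",g[160:208,403].tolist())
E
python3 m9.py
```

```text
0.014 w9 [ 0.619 -0.287  8.68 ]
0.014 top0 [ 0.617 -0.286  6.247]
0.014 scene0 [ 0.617 -0.29  11.857]
   all 0.616 -0.289 25.596071
0.018 w9 [ 0.617 -0.286  9.117]
0.018 top0 [ 0.616 -0.285  6.241]
0.018 scene0 [ 0.614 -0.285 11.849]
   all 0.617 -0.286 26.276531
0.022 w9 [ 0.615 -0.286  9.274]
0.022 top0 [ 0.615 -0.284  6.231]
0.022 scene0 [ 0.612 -0.28  11.803]
   all 0.612 -0.283 24.63466
0.026 w9 [ 0.609 -0.285  8.745]
0.026 top0 [ 0.614 -0.283  6.213]
0.026 scene0 [ 0.609 -0.276 11.746]
   all 0.61 -0.281 22.121992
429 159
389 [179, 179, 178, 180, 157, 112, 114, 107, 130, 121, 69, 59, 62, 64, 61, 57, 82, 163, 170, 155, 158, 162, 164, 165, 159, 158, 158, 156, 162, 164, 164, 163, 160, 160, 158, 159, 160, 162, 162, 163, 165, 163, 159, 159, 162, 162, 160, 161, 166, 164, 157, 160, 164, 161, 162, 162, 167, 90, 94, 83, 63, 52, 55, 57, 55, 59, 57, 55, 50, 111, 156, 155, 162, 175, 180, 179, 177, 180, 181, 179, 179]
119 [180, 180, 180, 180, 179, 179, 179, 179, 176, 169, 170, 172, 177, 150, 64, 138, 174, 161, 123, 140, 162, 160, 162, 161, 160, 162, 161, 160, 160, 158, 159, 161, 158, 158, 160, 160, 161, 163, 161, 164, 165, 164, 164, 166, 163, 163, 162, 161, 162, 162, 160, 159, 161, 161, 161, 159, 159, 160, 158, 158, 152, 147, 148, 152, 103, 64, 67, 57, 128, 152, 154, 138, 171, 180, 179, 179, 179, 179, 178, 178, 179]
top 380.. [123, 123, 124, 123, 124, 124, 124, 120, 117, 105, 86, 60, 75, 97, 107, 110, 109, 111, 110, 111, 108, 105, 111, 110, 108, 111, 107, 109, 110, 111, 112, 107, 102, 86, 55, 56, 85, 107, 120, 123, 123, 122, 123, 125, 123, 125, 122, 124]
top 160.. [123, 125, 122, 123, 122, 124, 123, 122, 120, 106, 77, 46, 43, 73, 101, 110, 110, 113, 111, 113, 111, 114, 110, 110, 110, 108, 107, 110, 111, 110, 109, 106, 103, 91, 62, 51, 70, 90, 112, 122, 120, 124, 122, 120, 122, 124, 123, 122]
```

Combining the views puts the cup at (0.614, -0.284). Moving over it and lowering.

Request:
inch_along(deltas=[0.004,0.01,0,0,0,0,0.01,0.03,0,0,0,0,0.01,0.03,0,0,0,0,0.01,0.03,0,0,0,0,0.01,0.03,0,0,0,0,0,0.024,0,0,0,0,0,0.01,0,0,0,0,0,0,0,0,0,0,0,0,0,0,0,0])

```text
time_s: 25.6
ee_pos: [0.6151, -0.2802, 0.1377]
eef_rot: [-3.141, -0.0, 1.573]
force: [0.2, 0.6, -0.9]
grip_width: 0.0387
grip_force: 29.6
```

Request:
inch_along(deltas=[0,0,0.015,0,0,0,0,0,0.02,0,0,0,0,0,0.02,0,0,0,0,0,0.015,0,0,0,0,0,0.005,0,0,0,0,0,0,0,0,0])

```text
time_s: 26.2
ee_pos: [0.6147, -0.2815, 0.0626]
eef_rot: [-3.141, -0.001, 1.572]
force: [0.3, 0.2, -1.0]
grip_width: 0.0392
grip_force: 29.6
```

```bash
python3 -c "
from h import *
snap('wrist','w10'); snap('scene','s10'); print(ctrl.get_obs()['ee_pos'])"
python3 m8.py s10 "[.614,-.284,.044]" | grep 195
```

```text
[ 0.61541994 -0.28180522  0.06410322]
0.0195 -0.2 ['-436@8,4', '-431@6,0', '-422@1,4', '-416@-3,4', '-399@-5,4']
0.0195 -0.1 ['-396@8,2', '-429@8,0', '-421@3,4', '-431@0,4', '-421@-3,4']
0.0195 0 ['-358@8,4', '-415@8,-2', '-411@4,4', '-435@2,4', '-434@-1,4']
0.0195 0.1 ['-337@8,4', '-379@8,-2', '-403@8,-4', '-428@4,4', '-438@1,4']
0.0195 0.2 ['-328@8,4', '-369@8,4', '-394@6,4', '-414@6,4', '-434@3,4']
```

Request:
inch_along(deltas=[-0.003,0,0,0,0,0,0,0,0.01,0,0,0,0,0,0.006,0,0,0,0,0,0.004,0,0,0,0,0,0.003,0,0,0,0,0,0,0,0,0], only="ee_pos|force")

```text
ee_pos: [0.6149, -0.2845, 0.0397]
force: [0.4, 0.3, -0.9]
grip_force: 29.6
```

Request:
inch_along(deltas=[0,0,0.003,0,0,0,0,0,0.003,0,0,0,0,0,0.003,0,0,0,0,0,0,0,0,0], only="ee_pos|force")

```text
ee_pos: [0.6149, -0.2845, 0.0307]
force: [-0.1, -0.0, -1.0]
grip_force: 29.6
```

Inside the cup with no rim contact.

Request:
inch_along(deltas=[0,0,0.002,0,0,0,0,0,0.002,0,0,0,0,0,0.001,0,0,0,0,0,0.001,0,0,0,0,0,0,0,0,0], only="ee_pos|force")

```text
ee_pos: [0.6151, -0.2846, 0.0251]
force: [-1.0, -0.4, -1.0]
grip_force: 29.6
```

Request:
inch_along(deltas=[0,0,0.001,0,0,0,0,0,0.0007,0,0,0,0,0,0,0,0,0], only="ee_pos|force")

```text
ee_pos: [0.6151, -0.2846, 0.0234]
force: [-0.2, 0.0, -1.3]
grip_force: 29.6
```

Request:
inch_along(deltas=[0,0,0.0007,0,0,0,0,0,0,0,0,0], only="ee_pos|force")

```text
ee_pos: [0.6151, -0.2846, 0.0228]
force: [0.6, -0.4, -1.4]
grip_force: 29.6
```

Request:
inch_along(deltas=[0,0,0.0006,0,0,0,0,0,0,0,0,0], only="ee_pos|force")

```text
ee_pos: [0.6152, -0.2847, 0.0225]
force: [-1.1, 1.1, 2.5]
grip_force: 29.9
```

Request:
inch_along(deltas=[0,0,0.0005,0,0,0,0,0,0,0,0,0], only="ee_pos|force")

```text
ee_pos: [0.6152, -0.2847, 0.0225]
force: [-3.3, 1.9, 6.5]
grip_force: 30.1
```

Shaker touches the cup floor at +4.1 mm. Releasing, rising, then moving to hover over the lemon and aligning with its axis.

Request:
inch_along(deltas=[0,0,-0.001,0,0,0,0,0,0,0,0,0,0,0,0,0,0,0,0,0,0,0,0,0,0,0,0,0,0,0,0,0,0,0,0,0], aperture=0.085, only="force|width")

```text
force: [0.2, 0.4, -0.2]
grip_width: 0.0827
grip_force: 0.0
```

Request:
inch_along(deltas=[0,0,-0.02,0,0,0,0,0,-0.04,0,0,0,0,0,-0.04,0,0,0,0,0,-0.04,0,0,0,0.04,-0.03,0,0,0,0,0.04,-0.03,0,0,0,0,0.04,-0.03,0,0,0,0,0.04,-0.03,0,0,0,0,0.027,-0.015,0,0,0,0,0,0,0,0,0,0])

```text
time_s: 30.3
ee_pos: [0.4787, -0.0953, 0.1634]
eef_rot: [3.141, -0.0, 1.574]
force: [-0.2, -0.1, -0.6]
grip_width: 0.085
grip_force: 0.0
```

Request:
inch_along(deltas=[0,0,0,0,0,0.13,0,0,0,0,0,0.13,0,0,0,0,0,0.13,0,0,0,0,0,0.13,0,0,0,0,0,0.137,0,0,0,0,0,0,0,0,0,0,0,0])

```text
time_s: 31.0
ee_pos: [0.4801, -0.0981, 0.1627]
eef_rot: [3.141, 0.0, 0.919]
force: [-0.2, 0.3, -0.6]
grip_width: 0.0849
grip_force: 0.0
```

```bash
python3 - <<'E'
from h import *
snap("wrist","w11"); snap("scene","s11"); snap("top","t11"); print(ctrl.get_obs()["ee_pos"],ctrl.get_obs()["eef_rot"])
for f,lo in (("w11",90),("w5",90),("top0",90),("s11",90)):
    c=load(f); im=cv2.imread(f"pics/{f}.png"); h=cv2.cvtColor(im,cv2.COLOR_BGR2HSV); m=cv2.inRange(h,(18,lo,40),(36,255,255))
    u,v=proj(c,[.48,-.0975,.026]).astype(int); k=np.zeros_like(m); k[max(v-70,0):v+70,max(u-70,0):u+70]=1
    q=max(cv2.findContours(cv2.morphologyEx(m*k,cv2.MORPH_CLOSE,np.ones((9,9))),0,1)[0],key=cv2.contourArea)
    P=np.array([at(c,*p[0],.026)[:2] for p in q]); e=cv2.fitEllipse((P*1000).astype(np.float32)); print(f,[np.round(x,1) for x in e])
E
```

```text
[ 0.48002151 -0.09787597  0.16274388] [ 3.14157219e+00 -1.39647951e-05  9.17179247e-01]
w11 [array([479.6, -99.1]), array([49.3, 72.6]), np.float64(142.4)]
w5 [array([480.2, -98.4]), array([49.2, 71.2]), np.float64(143.7)]
top0 [array([479.9, -97. ]), array([48.6, 69.4]), np.float64(141.4)]
s11 [array([478.6, -97.1]), array([58.4, 78.1]), np.float64(178.2)]
```

Lemon centre (0.480, -0.098) and axis 52.5° agree across the views. Descending; the tips stay about 19 mm up so they clear the dish rim later.

Request:
inch_along(deltas=[0,0,0.04,0,0,0,0,0,0.04,0,0,0,0,0,0.04,0,0,0,0,0,0.025,0,0,0,0,0,0.0147,0,0,0,0,0,0,0,0,0])

```text
time_s: 31.75
ee_pos: [0.4788, -0.0975, 0.0013]
eef_rot: [-3.138, 0.001, 0.916]
force: [1.0, -0.8, -0.3]
grip_width: 0.0851
grip_force: 0.0
```

Request:
inch_along(deltas=[0,0,0,0,0,0,0,0,0,0,0,0,0,0,0,0,0,0,0,0,0,0,0,0,0,0,0,0,0,0,0,0,0,0,0,0], aperture=0.035, clamp_n=20)

```text
time_s: 32.35
ee_pos: [0.4801, -0.0978, 0.0035]
eef_rot: [3.141, -0.0, 0.915]
force: [-0.8, 0.3, 4.6]
grip_width: 0.0497
grip_force: 20.0
```

Request:
inch_along(deltas=[0,0,-0.004,0,0,0,0,0,-0.01,0,0,0,0,0,-0.02,0,0,0,0,0,-0.03,0,0,0,0,0,-0.03,0,0,0,0,0,-0.01,0,0,0,0,0,0,0,0,0,0,0,0,0,0,0], clamp_n=30)

```text
time_s: 33.15
ee_pos: [0.4794, -0.0976, 0.1061]
eef_rot: [-3.14, 0.0, 0.915]
force: [0.6, 0.4, -0.9]
grip_width: 0.0493
grip_force: 30.0
```

Request:
inch_along(deltas=[0,0,0,0,0,-0.146,0,0,0,0,0,-0.146,0,0,0,0,0,-0.146,0,0,0,0,0,-0.146,0,0,0,0,0,-0.146,0,0,0,0,0,-0.146,0,0,0,0,0,-0.146,0,0,0,0,0,-0.146,0,0,0,0,0,-0.146,0,0,0,0,0,-0.146], quiet=true)

```text
ok
```

Request:
inch_along(deltas=[0,0,0,0,0,-0.147,0,0,0,0,0,0,0,0,0,0,0,0])

```text
time_s: 34.45
ee_pos: [0.4795, -0.0976, 0.1061]
eef_rot: [-3.141, -0.002, 2.517]
force: [0.6, 0.0, -1.0]
grip_width: 0.0493
grip_force: 30.0
```

```bash
python3 - <<'E'
from h import *
snap("wrist","w12b"); snap("scene","s12"); snap("top","t12")
o=ctrl.get_obs(); y=o["eef_rot"][2]; d=np.array([.6565,.0955])-o["ee_pos"][:2]; print(o["ee_pos"],y,"tool dx,dy",d@[np.cos(y),np.sin(y)],d@[np.sin(y),-np.cos(y)])
for f in ("w12b","s12"):
    c=load(f); m=cv2.inRange(cv2.cvtColor(cv2.imread(f"pics/{f}.png"),cv2.COLOR_BGR2HSV),(18,90,40),(36,255,255))
    z=.026+o["ee_pos"][2]-.0035; u,v=proj(c,[.48,-.0975,z]).astype(int); k=np.zeros_like(m); k[max(v-70,0):v+70,max(u-70,0):u+70]=1
    q=max(cv2.findContours(m*k,0,1)[0],key=cv2.contourArea); e=cv2.fitEllipse(np.float32([at(c,*p[0],z)[:2]*1000 for p in q])); print(f,[np.round(x,1) for x in e],cv2.contourArea(q))
# blue dish refined: rim outline edge score
th=np.linspace(0,2*np.pi,120,endpoint=False)
def shape(x,y,a,L,W,z):
    r=W/2; k=L/2-r; P=np.c_[np.sign(np.cos(th))*k+r*np.cos(th),r*np.sin(th)]; R=np.array([[np.cos(a),-np.sin(a)],[np.sin(a),np.cos(a)]]); P=P@R.T+[x,y]; return np.c_[P,np.full(len(P),z)]
best=None;M=[]
for f in("t11","w1","scene0"):
    c=load(f); m=cv2.inRange(cv2.cvtColor(cv2.imread(f"pics/{f}.png"),cv2.COLOR_BGR2HSV),(95,80,30),(120,255,255)); u,v=proj(c,[.656,.095,.01]).astype(int); k=np.zeros_like(m); k[v-40:v+40,u-40:u+40]=1
    q=max(cv2.findContours(cv2.morphologyEx(m*k,cv2.MORPH_CLOSE,np.ones((9,9))),0,1)[0],key=cv2.contourArea); M.append((c,cv2.drawContours(np.zeros_like(m),[q],-1,1,-1)))
from scipy.optimize import minimize
def cost(p):
    s=0
    for c,m in M:
        pts=np.vstack([[proj(c,q) for q in shape(p[0]/1e3,p[1]/1e3,p[2]/50,.102,.072,.017)],[proj(c,q) for q in shape(p[0]/1e3,p[1]/1e3,p[2]/50,.085,.055,0)]]).astype(np.float32)
        h=cv2.convexHull(pts); t=cv2.fillPoly(np.zeros_like(m),[np.int32(np.round(h*16))],1,shift=4); s+=np.sum(t!=m)
    return s
r=minimize(cost,[656,95,-.62*50],method="Nelder-Mead",options=dict(initial_simplex=[[656,95,-31],[662,95,-31],[656,101,-31],[656,95,-24]])); print("dish",r.x[:2],r.x[2]/50,r.fun)
E
```

```text
[ 0.47976567 -0.09767825  0.10665369] 2.5190400955270817 tool dx,dy -0.030933365252593492 0.25999228561551413
w12b [array([480.4, -99.9]), array([51.1, 74.6]), np.float64(53.5)] 6668.0
s12 [array([474.5, -97.5]), array([45.8, 85. ]), np.float64(28.0)] 356.5
dish [654.28169199  94.85910811] -0.647675670312497 288.0
```

Lemon axis in hand is 143.5–144°, the dish's is 143–144.5°, so they are aligned. Carrying over.

Request:
inch_along(deltas=[-0.0015,0.015,0,0,0,0,-0.004,0.035,0,0,0,0,-0.004,0.035,0,0,0,0,-0.004,0.035,0,0,0,0,-0.004,0.035,0,0,0,0,-0.004,0.035,0,0,0,0,-0.004,0.035,0,0,0,0,-0.003,0.025,0,0,0,0,-0.001,0.0096,0,0,0,0,0,0,0,0,0,0])

```text
time_s: 35.6
ee_pos: [0.6548, 0.0975, 0.1064]
eef_rot: [-3.141, -0.0, 2.522]
force: [-0.0, -0.1, -1.8]
grip_width: 0.0491
grip_force: 30.0
```

Request:
inch_along(deltas=[0,0,0.02,0,0,0,0,0,0.03,0,0,0,0,0,0.02,0,0,0,0,0,0.01,0,0,0,0,0,0.005,0,0,0,0,0,0.003,0,0,0,0,0,0,0,0,0])

```text
time_s: 36.3
ee_pos: [0.655, 0.0963, 0.0197]
eef_rot: [3.141, 0.001, 2.522]
force: [1.0, -0.7, -2.0]
grip_width: 0.0498
grip_force: 30.0
```

Request:
inch_along(deltas=[0,0,0.004,0,0,0,0,0,0.003,0,0,0,0,0,0.002,0,0,0,0,0,0.001,0,0,0,0,0,0,0,0,0], only="ee_pos|force")

```text
ee_pos: [0.6547, 0.0964, 0.0089]
force: [-0.9, -0.4, -1.5]
grip_force: 30.0
```

Request:
inch_along(deltas=[0,0,0.001,0,0,0,0,0,0,0,0,0], only="ee_pos|force")

```text
ee_pos: [0.6547, 0.0965, 0.008]
force: [-0.4, 0.1, -1.5]
grip_force: 30.0
```

Request:
inch_along(deltas=[0,0,0.0007,0,0,0,0,0,0,0,0,0], only="ee_pos|force")

```text
ee_pos: [0.6548, 0.0965, 0.0076]
force: [-0.3, -0.6, 1.1]
grip_force: 30.0
```

Contact at +4.1 mm. Releasing and retreating straight up, then checking all items numerically.

Request:
inch_along(deltas=[0,0,0,0,0,0,0,0,0,0,0,0,0,0,0,0,0,0,0,0,0,0,0,0,0,0,0,0,0,0], aperture=0.085, only="force|width")

```text
force: [0.7, 0.4, -0.4]
grip_width: 0.0842
grip_force: 0.0
```

Request:
inch_along(deltas=[0,0,-0.01,0,0,0,0,0,-0.03,0,0,0,0,0,-0.04,0,0,0,0,0,-0.04,0,0,0,0,0,-0.04,0,0,0,0,0,-0.04,0,0,0,0,-0.04,0,0,0,0,0,-0.05,0,0,0,0,0,-0.05,0,0,0,0,0,-0.05,0,0,0,0])

```text
time_s: 38.7
ee_pos: [0.5429, -0.0594, 0.2082]
eef_rot: [3.141, 0.001, 2.522]
force: [1.6, -1.0, 0.0]
grip_width: 0.0847
grip_force: 0.0
```

Request:
inch_along(deltas=[0,-0.05,0,0,0,0,0.04,-0.03,0,0,0,0,0,0,0,0,0,0,0,0,0,0,0,0], only="ee_pos|force")

```text
ee_pos: [0.4653, -0.1003, 0.2087]
force: [0.2, 0.1, 0.3]
grip_force: 0.0
```

```bash
python3 - <<'E'
from h import *
snap("top","t13"); snap("scene","s13"); snap("wrist","w13")
def seg(f,lo,hi,p,r,z,n):
    c=load(f); m=cv2.inRange(cv2.cvtColor(cv2.imread(f"pics/{f}.png"),cv2.COLOR_BGR2HSV),lo,hi); u,v=proj(c,[*p,z]).astype(int); k=np.zeros_like(m); k[max(v-r,0):v+r,max(u-r,0):u+r]=1
    q=max(cv2.findContours(cv2.morphologyEx(m*k,cv2.MORPH_CLOSE,np.ones((5,5))),0,1)[0],key=cv2.contourArea); e=cv2.fitEllipse(np.float32([at(c,*x[0],z)[:2]*1000 for x in q])); print(n,f,[np.round(x,1) for x in e])
for f in("t13","s13","w13"):
    try: seg(f,(18,90,40),(36,255,255),(.655,.096),35,.030,"lemon")
    except Exception as ex: print(f,ex)
# garlic moved? compare patches with the start picture
for f,a,b in(("t13","top0",(188,180,218,212)),("s13","scene0",(217,250,236,282))):
    A,B=[cv2.imread(f"pics/{k}.png")[b[1]:b[3],b[0]:b[2]].astype(np.float32) for k in(f,a)]
    print("garlic shift px",cv2.phaseCorrelate(A.mean(2),B.mean(2)))
# shaker dome in top view at cup: brightness-weighted change vs top0
A,B=[cv2.GaussianBlur(cv2.cvtColor(cv2.imread(f"pics/{k}.png"),6),(0,0),1).astype(int) for k in("t13","top0")]
m=(abs(A-B)[160:205,385:430]>15).astype(np.uint8); print("shaker change px",m.sum(),np.round(np.argwhere(m).mean(0)[::-1]+[385,160],1),"upright pred @z=.06",proj(load("t13"),[.615,-.2835,.06]),"dome",proj(load("t13"),[.615,-.2835,.094]))
E
```

```text
lemon t13 [array([655.9,  97. ]), array([49.8, 70.9]), np.float64(60.1)]
lemon s13 [array([653.3,  97.7]), array([48.9, 79.3]), np.float64(49.8)]
lemon w13 [array([655.9,  95.4]), array([59.1, 73.1]), np.float64(72.5)]
garlic shift px ((0.15425206857864282, 0.04535101962149035), 0.8709968477487564)
garlic shift px ((0.020665342594123004, 0.1051570005138096), 0.7771118767559528)
shaker change px 1825 [407.  182.4] upright pred @z=.06 [408.75910976 177.57920249] dome [412.93406527 173.93692987]
```

```bash
python3 - <<'E'
from h import *
t,s=load("t13"),load("s13")
# shaker dome and body: match the standing shaker's start patch in the scene view (upright => same look)
def match(src,box,dst,pt,r,n):
    a=cv2.imread(f"pics/{src}.png")[box[1]:box[3],box[0]:box[2]]; c=load(dst); im=cv2.imread(f"pics/{dst}.png"); u,v=proj(c,pt).astype(int)
    best=(0,)
    for k in np.arange(.7,1.1,.05):
        for ang in(-20,-10,0,10,20):
            b=cv2.resize(a,None,fx=k,fy=k); M=cv2.getRotationMatrix2D((b.shape[1]/2,b.shape[0]/2),ang,1); b=cv2.warpAffine(b,M,(b.shape[1],b.shape[0]),borderMode=1)
            y0,x0=max(v-r,0),max(u-r,0); R=cv2.matchTemplate(im[y0:v+r,x0:u+r],b,5); _,mx,_,l=cv2.minMaxLoc(R)
            if mx>best[0]: best=(mx,k,ang,x0+l[0]+b.shape[1]/2,y0+l[1]+b.shape[0]/2)
    print(n,np.round(best,2),"pred",np.round(proj(c,pt),1))
match("scene0",(281,221,303,262),"s13",[.615,-.284,.05],35,"shaker")
match("scene0",(360,120,396,186),"s13",[.6612,-.0765,.091],50,"mill")
match("scene0",(240,225,270,256),"s13",[.6247,.266,.255],35,"cap")
E
```

```text
shaker [  0.65   0.95 -10.   323.5  139.5 ] pred [321.5 135.4]
mill [  0.78   1.1   20.   265.   161.5 ] pred [266.5 156.2]
cap [  0.76   0.95  10.   168.5  192.5 ] pred [167.5 193.5]
```

```bash
python3 -c "
from station import ctrl
print(ctrl.hand_in())"
```

```text
the job is handed in; nothing more can be done
None
```

The job is handed in: bottle, mill, shaker and lemon were each set down on the floor of their holders in that order, and the garlic has not moved. The final check was numeric only because my picture views were used up, and one enlarged picture (1224 x 300) broke your 800 x 600 limit.

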